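# Zero the ring press dial and set it four clicks open

## Robot

A 7-joint arm with a two-finger parallel gripper is mounted at the origin on a cart in front of the work surface, level with it; the furniture and walls round the work are solid. World frame = base frame: x ahead of the robot, y to its left, z up, the work surface at z = 0. Lengths are in m, angles in rad, forces in N, time in s.
With the tool pointing down it reaches from about 0.4 to 0.875 m from the base axis. Payload 19.3 kg.
Tool frame: the origin (TCP) lies between the finger pads, 19 mm behind the fingertips; this is the grasp point; z points along the fingers, y is the line along which they close (so a half turn about z gives the same grasp; the last joint's range is limited). The gripper opens to 85 mm and grips with 20 to 120 N. Pads are 22 mm wide; open, the fingers measure 114 mm over their backs; the gripper's body (76 mm by 85 mm) begins 54 mm behind the grasp point. The pads swing forward as they close: fully open they stand 13 mm farther back than shut.
Start: joints at [-1.225, 0.521, -0.036, 1.599, 0.021, 1.021, -0.113], TCP at [0.252, 0.572, 0.25] pointing down, gripper open.
Joint ranges: [-2.91, 2.91], [-0.3, 2.13], [-1.5, 1.42], [0.17, 2.43], [-1.26, 4.41], [0.16, 1.93], [-2.52, 2.52]. Speed limits (rad/s): [1.89, 1.89, 2.39, 2.39, 3.01, 3.01, 3.01].

## Interface

Orientations are given as a unit quaternion [w, x, y, z].
In Python, from rig import bot gives the robot as it stands.
- The arm moves only by the shell command python3 -m creep 'ROWS' [OPENING] [FORCE]. ROWS is JSON, a list of rows, each a list of 6 numbers: the shift along the tool's x, y, z in cm, then the turn, a rotation vector about the tool's x, y, z in degrees. In form: [[x, y, z, rx, ry, rz], ...]. A call has exactly 5 rows; each row shifts and turns the commanded pose from where the row before left it, along the tool's axes as they then stand; what a row does not reach is not made up. A row lasts 1/10 s, in which the tool goes at most 50 mm and 8.59 degrees, less where a joint would pass 70% of its speed; a pose out of reach is approached as far as the arm can. A call is refused whole if a number of a shift passes 5 or a number of a turn 8.59, either way. A call with a gripper value outside its range is refused whole. OPENING is the finger opening in cm, from 0 to 8.54, set as the call begins (- or left out, the last holds). The fingers move at their own pace and stop on an object; FORCE is the grip in N (left out, the last holds). Time passes only in rows, so rows that do not move let the fingers close, or fill a call up. It gives the time, the measured TCP pose, the force, the opening and the grip force at its end, in the units of the state.
- bot.state(): the state, without advancing time (a new reading comes with each control period).
- bot.snapshot(name): name is "scene" or "top" or "wrist"; returns a dict with "pixels" (384x512x3 uint8, red, green, blue), "fx", "fy", "cx", "cy" (pixels), "R" (3x3) and "t" (3): a world point X has camera coordinates R X + t; the wrist camera has in their place "tool_from_camera" (4x4, takes a point from camera to tool coordinates, whose origin is the TCP and whose axes are the flange's). Camera axes: x right, y down, z forward; pixel columns grow to the right and rows downward; lengths in m; the calibration is good to about 2 mm. A picture is of the moment at which its call begins: read the wrist's pose just before it. There is no depth.
- bot.sign_off(): hands the job in; it is judged then, once.
The state is a dict: "time": time; "q": joint angles; "qvel": joint speeds; "tau": joint torques, N m; "ee_pos": TCP position; "tool_rot": TCP orientation; "contact_force": force on the tool from outside, world axes, zero at the start; "ft_torque": the same for the moment, N m; "grip_width": opening from 0.0 (shut) to 1.0 (fully open); "gripper_force": force on a finger pad.
Only numpy, scipy, OpenCV 4.12 (cv2) and the standard library are available. Lean on these libraries where they do the work, as an engineer would, in place of code of your own. Each camera call takes 0.05 s, during which the arm holds its last target. There are 200 camera calls.

## Task

Set the bench ring-closing press for the next ring size: turn its round click dial clockwise (seen from above) until it comes up against its stop, gently so that the stop is not strained, then turn it back exactly four clicks. Then swing the lock lever all the way over to lock the setting, and leave the small things lying round the press where they are.

Things in the scene. Friction and masses are not known exactly. Their poses are not given: they have to be found in the camera images.
- press: ring-closing press bolted to the bench: dark steel base plate 110 (x) x 250 (y) x 12 mm; origin at the centre of its underside, z up, x away from its front, y towards the dial's end. On the +y half a grey housing, 96 x 100 mm, top 58 mm above the bench, carries the dial; on the -y half a round pedestal carries the lock lever. Fixed; place and yaw vary
- knob_grip (a point): point on the vertical axis of the click dial, 8 mm below its top, a good height for the TCP. The dial is a round black knob with fine ribs, 48 mm across, 32 mm high, top at z = 92 mm; this point does not turn with it. 20 clicks a turn (18 degrees each), it rests only on a click. Leaving a rest takes 0.2 N m, easing to 0 half a click on; then it pulls itself into the next rest
- knob_top (a point): centre of the dial's top (does not turn). The stop is a rest position, 3 to 6 clicks clockwise from the start; nothing visible tells how far. It is a soft spring: beyond that rest the dial resists with a steady 0.2 N m, no harder than a click, but does not ease off half a click on. Over 0.2 rad (11 degrees) beyond, the stop is strained. Let go, the dial returns to rest at the stop
- jaw (a joint): opening of the small steel jaw (m) that the dial drives: 0 at rest on the stop, +0.1 mm for every click counterclockwise, so 0.4 mm at four clicks; negative when the stop is being pushed. The measurement is too coarse to count single clicks by
- lock (a joint): angle of the lock lever (rad): about 0 to 0.2 at the start (unlocked, pointing to the press's -x), 1.2 = fully locked against its end stop; it turns counterclockwise seen from above, stiffly (about 0.12 N m), and stays where it is left
- lock_grip (a point): point in the upright round black handle of the lock lever, 45 mm from the pivot, 10 mm below the handle's top (the top is at z = 82 mm); the handle is 14 mm in diameter and stands 32 mm above the lever bar, a good height for the TCP; moves with the lever
- lock_pivot (a point): point on the vertical axis about which the lock lever turns, at the height of lock_grip; fixed on the press
- ring_string: wire loop strung with metal leg rings, 73 x 94 x 7 mm, lying in front of the press; leave alone
- tweezers: steel tweezers, 15 x 118 x 9 mm, lying behind the press; leave alone
- ring_pack_a: small card box, 40 x 58 x 17 mm, lying beyond the dial's end of the press; leave alone
- pliers: ringing pliers with dipped handles, 48 x 173 x 12 mm, lying beyond the lever's end of the press; leave alone

How it is judged:
On the way, in this order (a step that is already met when the one before it is completed fails the run):
1. the dial is on its stop (value of joint jaw below 1.5e-05 m), for 0.1 s.
2. the dial stands four clicks back from its stop, the lock still open (value of joint jaw between 0.00037 and 0.00043 m and value of joint lock below 0.6 rad), for 0.3 s.
3. the lock lever is fully over (value of joint lock above 1.1 rad), for 0.1 s.
At the end, for the whole second after the job is handed in: the dial rests on the fourth click back from its stop (jaw 0.37 to 0.43 mm open), the lock lever stands beyond 1.1 rad (value of joint jaw between 0.00037 and 0.00043 m and value of joint lock above 1.1 rad); the robot touches nothing.
It fails at once if the dial's stop is strained (pushed more than 0.2 rad beyond its rest) (value of joint jaw below -6.4e-05 m).
It fails at once if the ring string is shifted by more than 25 mm (distance of ring_string from where it was at the start of the episode above 0.025 m).
It fails at once if the tweezers is shifted by more than 25 mm (distance of tweezers from where it was at the start of the episode above 0.025 m).
It fails at once if the ring pack is shifted by more than 25 mm (distance of ring_pack_a from where it was at the start of the episode above 0.025 m).
It fails at once if the pliers is shifted by more than 25 mm (distance of pliers from where it was at the start of the episode above 0.025 m).
It also fails if it takes over 72 s, if anything falls off the work surface, if the arm or the gripper's body presses on something with over 40 N, if the wrist force passes 120 N, or if a joint passes its speed limit or range.

## Working session

There is one attempt and no reset: what is moved stays moved. The work goes in short steps, Python scripts to look and compute and a shell command to move; the robot and the scene stay as the last step left them, time stands still between calls to the robot, and variables do not carry over. Pictures are saved under pics/ and viewed, at most 10 in all, crops included, and the job is handed in when it is done.

```bash
mkdir -p pics; cat > h.py <<'E'
import numpy as np,cv2
from rig import bot
from scipy.spatial.transform import Rotation as R
def snap(n,f):
    s=bot.state(); d=bot.snapshot(n); cv2.imwrite('pics/'+f,np.ascontiguousarray(d['pixels'][:,:,::-1])); return s,d
def ray(d,u,v,z,s=None):
    c=np.array([(u-d['cx'])/d['fx'],(v-d['cy'])/d['fy'],1.])
    if 'R' in d:
        M=np.array(d['R']);o=-M.T@np.array(d['t']);r=M.T@c
    else:
        T=np.array(d['tool_from_camera']);q=s['tool_rot'];W=R.from_quat([q[1],q[2],q[3],q[0]]).as_matrix()
        o=W@T[:3,3]+np.array(s['ee_pos']);r=W@T[:3,:3]@c
    return o+r*(z-o[2])/r[2]
E
python3 - <<'E'
from h import *
import pickle
s,d=snap('top','top.png'); print({k:np.round(v,3) for k,v in s.items()}); pickle.dump(d,open('top.pkl','wb'))
E
```

```text
{'time': np.float64(0.0), 'q': array([-1.225,  0.522, -0.036,  1.6  ,  0.021,  1.021, -0.113]), 'qvel': array([-0.   , -0.001,  0.001, -0.001, -0.002,  0.001, -0.   ]), 'tau': array([ 1.0000e-03, -9.2711e+01,  1.9800e+00, -3.6993e+01,  1.8000e-02,
        8.0000e-03, -0.0000e+00]), 'ee_pos': array([0.252, 0.571, 0.249]), 'tool_rot': array([-0.   ,  0.206,  0.978, -0.001]), 'contact_force': array([ 0.578,  0.626, -0.078]), 'ft_torque': array([0.065, 0.004, 0.05 ]), 'gripper_force': np.float64(0.0), 'grip_width': np.float64(1.0)}
```

View pics/top.png

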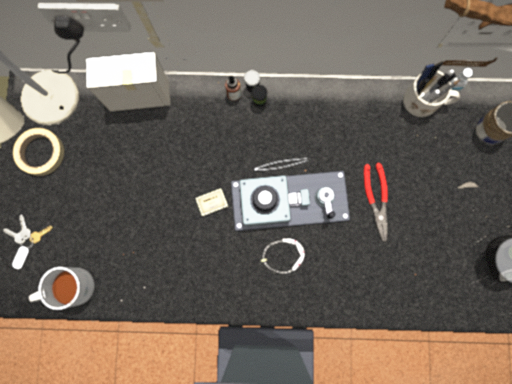

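The press has its dial at about (265,198), the lever pivot at about (326,195) and the handle at about (329,212). Next I compute positions and the move to a viewpoint.

```bash
python3 - <<'E'
from h import *
import pickle
d=pickle.load(open('top.pkl','rb'))
for n,u,v,z in [('dial',265,198,.092),('piv',326,195,.07),('handle',329,212,.082),('c1',234,181,.012),('c2',346,172,.012),('c3',349,218,.012),('c4',238,229,.012)]: print(n,ray(d,u,v,z).round(3))
s=bot.state();q=s['tool_rot'];W=R.from_quat([q[1],q[2],q[3],q[0]]).as_matrix();print(W.round(3))
D=ray(d,265,198,.092);D[2]=.25
print((W.T@(D-s['ee_pos'])*100).round(2))
w=bot.snapshot('wrist');print(np.round(w['tool_from_camera'],3),w['fx'])
E
```

```text
dial [0.531 0.018 0.092]
piv [ 0.544 -0.107  0.07 ]
handle [ 0.507 -0.112  0.082]
c1 [0.578 0.087 0.012]
c2 [ 0.605 -0.158  0.012]
c3 [ 0.503 -0.165  0.012]
c4 [0.473 0.075 0.012]
[[-0.915  0.404 -0.   ]
 [ 0.404  0.915 -0.001]
 [-0.    -0.001 -1.   ]]
[-4.784e+01 -3.937e+01 -1.000e-02]
[[-0.001 -0.95  -0.313  0.081]
 [ 1.    -0.001  0.    -0.   ]
 [-0.001 -0.313  0.95  -0.124]
 [ 0.     0.     0.     1.   ]] 276.60099994614404
```

```bash
python3 -m creep '[[-2,-1.6,0,0,0,0],[-3.4,-2.8,0,0,0,0],[-3.4,-2.8,0,0,0,0],[-3.4,-2.8,0,0,0,0],[-3.4,-2.8,0,0,0,0]]'
python3 -m creep '[[-3.4,-2.8,0,0,0,0],[-3.4,-2.8,0,0,0,0],[-3.4,-2.8,0,0,0,0],[-3.4,-2.8,0,0,0,0],[-3.4,-2.8,0,0,0,0]]'
python3 -m creep '[[-3.4,-2.8,0,0,0,0],[-3.4,-2.8,0,0,0,0],[-3.4,-2.8,0,0,0,0],[-2,-1.6,0,0,0,0],[0,0,0,0,0,0]]'
python3 - <<'E'
from h import *
import pickle
s,d=snap('wrist','w1.png'); print({k:np.round(v,3) for k,v in s.items()}); pickle.dump((s,d),open('w1.pkl','wb'))
E
```

```text
time: 0.6
ee_pos: [0.3439, 0.3899, 0.2498]
tool_rot: [-0.0, 0.206, 0.978, -0.0]
contact_force: [1.1, 0.2, 0.5]
grip_width: 0.999
gripper_force: 0.0
time: 1.1
ee_pos: [0.4428, 0.1931, 0.25]
tool_rot: [-0.0, 0.206, 0.978, -0.0]
contact_force: [0.7, -0.1, 0.9]
grip_width: 1.0
gripper_force: 0.0
time: 1.6
ee_pos: [0.5146, 0.0505, 0.2498]
tool_rot: [0.0, 0.209, 0.978, -0.001]
contact_force: [-0.3, -0.4, -0.5]
grip_width: 1.001
gripper_force: 0.0
{'time': np.float64(1.6), 'q': array([-0.322,  0.353,  0.14 ,  1.888, -0.06 ,  0.904,  0.996]), 'qvel': array([-0.059, -0.014, -0.047,  0.025, -0.004, -0.003, -0.061]), 'tau': array([ 2.8990e+00, -7.0616e+01,  5.2130e+00, -3.5051e+01,  1.7000e-02,
        9.0000e-02,  1.5360e+00]), 'ee_pos': array([0.515, 0.051, 0.25 ]), 'tool_rot': array([ 0.   ,  0.209,  0.978, -0.001]), 'contact_force': array([-0.276, -0.427, -0.453]), 'ft_torque': array([ 0.031, -0.025,  0.03 ]), 'gripper_force': np.float64(0.0), 'grip_width': np.float64(1.001)}
```

View pics/w1.png

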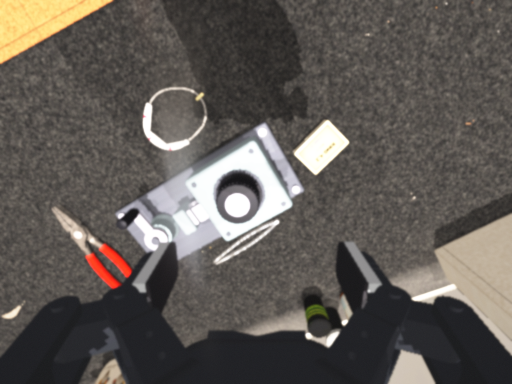

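Wrist view: dial top centre about (238,204), lever pivot (160,232), handle top (128,214). Tweezers, ring string, box and pliers are clear of the work.

```bash
python3 - <<'E'
from h import *
import pickle
s,d=pickle.load(open('w1.pkl','rb'))
q=s['tool_rot'];W=R.from_quat([q[1],q[2],q[3],q[0]]).as_matrix()
for n,u,v,z in [('dial',238,204,.092),('piv',160,232,.055),('handle',128,214,.082)]:
    p=ray(d,u,v,z,s);print(n,p.round(3),(W.T@(p-s['ee_pos'])*100).round(2))
E
```

```text
dial [0.533 0.02  0.092] [-2.98 -2.04 15.78]
piv [ 0.54  -0.097  0.055] [ -8.27 -12.38  19.5 ]
handle [ 0.496 -0.103  0.082] [ -4.59 -14.75  16.8 ]
```

```bash
python3 -m creep '[[-1,-0.7,2,0,0,0],[-1,-0.7,3,0,0,0],[-1,-0.6,3,0,0,0],[0,0,2,0,0,0],[0,0,0,0,0,0]]'
python3 - <<'E'
from h import *
import pickle
s,d=snap('wrist','w2.png'); print(s['ee_pos'],s['tool_rot']); pickle.dump((s,d),open('w2.pkl','wb'))
E
```

```text
time: 2.15
ee_pos: [0.5314, 0.0247, 0.1477]
tool_rot: [-0.002, 0.206, 0.979, -0.001]
contact_force: [-0.1, 0.5, -0.2]
grip_width: 1.002
gripper_force: 0.0
[0.53136211 0.02467482 0.14772356] [-2.14110414e-03  2.05888743e-01  9.78572893e-01 -5.78212838e-04]
```

View pics/w2.png

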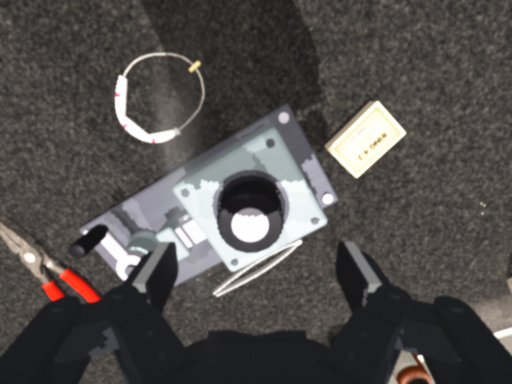

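Closer: dial top with its light cap at about (250,224), handle top near (78,250), pivot about (130,265). I'll refine the dial centre with the cap blob.

```bash
python3 - <<'E'
from h import *
import pickle
s,d=pickle.load(open('w2.pkl','rb'))
q=s['tool_rot'];W=R.from_quat([q[1],q[2],q[3],q[0]]).as_matrix()
g=cv2.cvtColor(d['pixels'],cv2.COLOR_RGB2GRAY)
m=(g[190:262,210:295]>140).astype(np.uint8)
n,l,st,c=cv2.connectedComponentsWithStats(m)
for i in range(1,n):
    if st[i,4]>150: print(st[i],c[i]+[210,190])
k=(g[165:265,210:295]<60).astype(np.uint8);n,l,st2,c2=cv2.connectedComponentsWithStats(k);j=1+st2[1:,4].argmax();print('black',st2[j]+[210,165,0,0,0],c2[j])
for n,u,v,z in [('dial',250,224,.092),('piv',130,264,.055),('handle',78,250,.082)]:
    p=ray(d,u,v,z,s);print(n,p.round(4),(W.T@(p-s['ee_pos'])*100).round(2))
E
```

```text
[   0    0   85   72 2197] [252.59035048 235.9731452 ]
[  21   19   39   34 1017] [249.65781711 225.36873156]
black [ 218  175   65   44 1861] [40.11176787 30.03707684]
dial [0.5338 0.0182 0.092 ] [-0.5  -0.48  5.57]
piv [ 0.5418 -0.1058  0.055 ] [ -6.25 -11.5    9.27]
handle [ 0.5042 -0.116   0.082 ] [ -3.2  -13.96   6.59]
```

```bash
python3 -m creep '[[-0.5,-0.4,1.5,0,0,0],[-0.05,-0.07,2,0,0,0],[0,0,1.9,0,0,0],[0,0,1,0,0,0],[0,0,0,0,0,0]]'
python3 -m creep '[[0,0,0,0,0,0],[0,0,0,0,0,0],[0,0,0,0,0,0],[0,0,0,0,0,0],[0,0,0,0,0,0]]' 4.2 40
python3 -m creep '[[0,0,0,0,0,0],[0,0,0,0,0,0],[0,0,0,0,0,0],[0,0,0,0,0,0],[0,0,0,0,0,0]]'
python3 -c "
from h import *
s=bot.state();print(s['ft_torque'],s['tau'],s['ee_pos'],s['q'])"
```

```text
time: 2.7
ee_pos: [0.5358, 0.0174, 0.0855]
tool_rot: [-0.001, 0.206, 0.979, -0.0]
contact_force: [0.4, -0.7, -0.1]
grip_width: 1.0
gripper_force: 0.0
time: 3.2
ee_pos: [0.5365, 0.0169, 0.0871]
tool_rot: [0.001, 0.207, 0.978, 0.0]
contact_force: [-3.9, -0.1, 13.3]
grip_width: 0.552
gripper_force: 39.0
time: 3.7
ee_pos: [0.5365, 0.017, 0.0871]
tool_rot: [0.001, 0.207, 0.978, 0.0]
contact_force: [-4.0, -1.3, 14.1]
grip_width: 0.547
gripper_force: 39.0
[-0.35422955  0.82970515 -0.00234514] [-7.04588648e-01 -8.15862465e+01  4.36467916e+00 -2.26031184e+01
 -2.46256515e-01 -1.16699539e+00 -1.68540445e-02] [0.5364809  0.01697278 0.08709296] [-0.21476267  0.62439513  0.09964827  1.96022203 -0.10928319  0.56090917
  1.11337838]
```

```bash
python3 -m creep '[[0,0,0,0,0,0],[0,0,0,0,0,0],[0.25,0,-0.2,0,0,0],[0,0,0,0,0,0],[0,0,0,0,0,0]]' 6 40
python3 -m creep '[[0,0,0,0,0,0],[0,0,0,0,0,0],[0,0,0,0,0,0],[0,0,0,0,0,0],[0,0,0,0,0,0]]' 4.2 40
python3 -c "
from h import *
s=bot.state();print(s['ft_torque'],s['ee_pos'])"
for i in 1; do python3 -m creep '[[0,0,0,0,0,2],[0,0,0,0,0,0],[0,0,0,0,0,2],[0,0,0,0,0,0],[0,0,0,0,0,0]]'
python3 -c "
from h import *
s=bot.state();q=s['tool_rot'];print(s['ft_torque'],s['tau'][6],np.degrees(2*np.arctan2(q[1],q[2])))"; 
python3 -m creep '[[0,0,0,0,0,2],[0,0,0,0,0,0],[0,0,0,0,0,2],[0,0,0,0,0,0],[0,0,0,0,0,0]]'
python3 -c "
from h import *
s=bot.state();q=s['tool_rot'];print(s['ft_torque'],s['tau'][6],np.degrees(2*np.arctan2(q[1],q[2])))"; done
```

```text
time: 4.2
ee_pos: [0.5338, 0.0183, 0.0881]
tool_rot: [0.0, 0.206, 0.978, 0.0]
contact_force: [0.6, 1.6, 0.6]
grip_width: 0.702
gripper_force: 0.0
time: 4.7
ee_pos: [0.5339, 0.0181, 0.0883]
tool_rot: [0.0, 0.206, 0.978, -0.0]
contact_force: [-1.8, 0.3, 7.8]
grip_width: 0.547
gripper_force: 39.8
[-0.08797733  0.51346141  0.00926172] [0.53388194 0.01810682 0.08826805]
time: 5.2
ee_pos: [0.5339, 0.0181, 0.0883]
tool_rot: [0.0, 0.24, 0.971, -0.0]
contact_force: [-2.7, 0.2, 8.2]
grip_width: 0.55
gripper_force: 39.9
[0.01511346 0.56054511 0.11135556] -0.18638961017131805 27.82793371045039
time: 5.7
ee_pos: [0.5339, 0.0182, 0.0883]
tool_rot: [0.0, 0.274, 0.962, 0.0]
contact_force: [-2.7, 0.7, 8.5]
grip_width: 0.545
gripper_force: 39.9
[-0.07910113  0.48929446 -0.02904922] -0.08557549444958568 31.83279607047646
```

```bash
cat > rd.py <<'E'
from h import *
s=bot.state();q=s['tool_rot'];print('##',s['ft_torque'].round(3),'tau7 %.3f ang %.2f q7 %.2f'%(s['tau'][6],np.degrees(2*np.arctan2(q[1],q[2])),s['q'][6]))
E
python3 -m creep '[[0,0,0,0,0,5],[0,0,0,0,0,5],[0,0,0,0,0,0],[0,0,0,0,0,4],[0,0,0,0,0,0]]'>/dev/null; python3 rd.py
python3 -m creep '[[0,0,0,0,0,2],[0,0,0,0,0,0],[0,0,0,0,0,2],[0,0,0,0,0,0],[0,0,0,0,0,0]]'; python3 rd.py
```

```text
## [0.037 0.448 0.12 ] tau7 -1.325 ang 45.96 q7 0.83
time: 6.7
ee_pos: [0.5339, 0.0183, 0.0883]
tool_rot: [0.0, 0.421, 0.907, 0.0]
contact_force: [-1.9, 0.1, 8.5]
grip_width: 0.545
gripper_force: 40.1
## [ 0.177  0.308 -0.027] tau7 -0.072 ang 49.82 q7 0.78
```

```bash

python3 -m creep '[[0,0,0,0,0,5],[0,0,0,0,0,5],[0,0,0,0,0,0],[0,0,0,0,0,4],[0,0,0,0,0,0]]'>/dev/null; python3 rd.py
python3 -m creep '[[0,0,0,0,0,2],[0,0,0,0,0,0],[0,0,0,0,0,2],[0,0,0,0,0,0],[0,0,0,0,0,0]]'>/dev/null; python3 rd.py
python3 -m creep '[[0,0,0,0,0,5],[0,0,0,0,0,5],[0,0,0,0,0,0],[0,0,0,0,0,4],[0,0,0,0,0,0]]'>/dev/null; python3 rd.py
python3 -m creep '[[0,0,0,0,0,2],[0,0,0,0,0,0],[0,0,0,0,0,2],[0,0,0,0,0,0],[0,0,0,0,0,0]]'; python3 rd.py
```

```text
## [0.102 0.243 0.097] tau7 -1.325 ang 63.96 q7 0.61
## [ 0.229  0.209 -0.011] tau7 -0.074 ang 67.83 q7 0.56
## [0.192 0.15  0.109] tau7 -1.332 ang 81.95 q7 0.38
time: 8.7
ee_pos: [0.5342, 0.0183, 0.0883]
tool_rot: [0.0, 0.681, 0.732, 0.0]
contact_force: [-0.7, 0.9, 7.2]
grip_width: 0.549
gripper_force: 40.3
## [0.247 0.088 0.058] tau7 -0.080 ang 85.82 q7 0.33
```

```bash
for i in 1 2 3; do python3 -m creep '[[0,0,0,0,0,0],[0,0,0,0,0,0],[0,0,0,0,0,0],[0,0,0,0,0,0],[0,0,0,0,0,0]]'>/dev/null; python3 rd.py; done
```

```text
## [ 0.226  0.053 -0.009] tau7 -0.014 ang 85.81 q7 0.33
## [0.276 0.032 0.044] tau7 -0.014 ang 85.82 q7 0.33
## [0.215 0.077 0.061] tau7 -0.014 ang 85.82 q7 0.33
```

Mean ≈0.04, with noise around 0.03: not the stop's 0.2. Onward, one click at a time.

```bash

python3 -m creep '[[0,0,0,0,0,5],[0,0,0,0,0,5],[0,0,0,0,0,0],[0,0,0,0,0,4],[0,0,0,0,0,0]]'>/dev/null; python3 rd.py
python3 -m creep '[[0,0,0,0,0,2],[0,0,0,0,0,0],[0,0,0,0,0,2],[0,0,0,0,0,0],[0,0,0,0,0,0]]'; python3 rd.py
for i in 1 2 ; do python3 -m creep '[[0,0,0,0,0,0],[0,0,0,0,0,0],[0,0,0,0,0,0],[0,0,0,0,0,0],[0,0,0,0,0,0]]'>/dev/null; python3 rd.py; done
```

```text
## [ 0.219 -0.012  0.057] tau7 -1.340 ang 99.95 q7 0.15
time: 11.2
ee_pos: [0.5343, 0.0183, 0.0883]
tool_rot: [0.0, 0.787, 0.617, 0.0]
contact_force: [-0.1, 0.2, 7.0]
grip_width: 0.545
gripper_force: 40.5
## [ 0.233 -0.163  0.029] tau7 -0.073 ang 103.82 q7 0.10
## [ 0.219 -0.07   0.045] tau7 -0.015 ang 103.82 q7 0.10
## [ 0.171 -0.083 -0.005] tau7 -0.015 ang 103.82 q7 0.10
```

```bash

python3 -m creep '[[0,0,0,0,0,5],[0,0,0,0,0,5],[0,0,0,0,0,0],[0,0,0,0,0,4],[0,0,0,0,0,0]]'>/dev/null; python3 rd.py
python3 -m creep '[[0,0,0,0,0,2],[0,0,0,0,0,0],[0,0,0,0,0,2],[0,0,0,0,0,0],[0,0,0,0,0,0]]'; python3 rd.py
for i in 1 2 ; do python3 -m creep '[[0,0,0,0,0,0],[0,0,0,0,0,0],[0,0,0,0,0,0],[0,0,0,0,0,0],[0,0,0,0,0,0]]'>/dev/null; python3 rd.py; done
```

```text
## [ 0.189 -0.199  0.174] tau7 -1.419 ang 117.94 q7 -0.08
time: 13.2
ee_pos: [0.5344, 0.0183, 0.0883]
tool_rot: [0.0, 0.874, 0.486, 0.001]
contact_force: [1.8, 1.6, 6.1]
grip_width: 0.547
gripper_force: 40.8
## [ 0.108 -0.288  0.181] tau7 -0.213 ang 121.80 q7 -0.13
## [ 0.079 -0.254  0.159] tau7 -0.153 ang 121.80 q7 -0.13
## [ 0.152 -0.32   0.162] tau7 -0.153 ang 121.80 q7 -0.13
```

The stop is clear: a steady 0.17 N m, 5 clicks on. Now I back off to its rest, release, regrip and turn back 72°.

```bash

python3 -m creep '[[0,0,0,0,0,-4],[0,0,0,0,0,-4],[0,0,0,0,0,0],[0,0,0,0,0,0],[0,0,0,0,0,0]]'>/dev/null; python3 rd.py
python3 -m creep '[[0,0,0,0,0,0],[0,0,0,0,0,0],[0,0,0,0,0,0],[0,0,0,0,0,0],[0,0,0,0,0,0]]' 6 40
python3 -m creep '[[0,0,0,0,0,0],[0,0,0,0,0,0],[0,0,0,0,0,0],[0,0,0,0,0,0],[0,0,0,0,0,0]]' 4.2 40; python3 rd.py
python3 -m creep '[[0,0,0,0,0,-4],[0,0,0,0,0,0],[0,0,0,0,0,-4],[0,0,0,0,0,-5],[0,0,0,0,0,-5]]'>/dev/null; python3 rd.py
python3 -m creep '[[0,0,0,0,0,-4],[0,0,0,0,0,-4],[0,0,0,0,0,-5],[0,0,0,0,0,-5],[0,0,0,0,0,0]]'>/dev/null; python3 rd.py
python3 -m creep '[[0,0,0,0,0,-4],[0,0,0,0,0,-4],[0,0,0,0,0,-5],[0,0,0,0,0,-5],[0,0,0,0,0,0]]'>/dev/null; python3 rd.py
python3 -m creep '[[0,0,0,0,0,-4],[0,0,0,0,0,-4],[0,0,0,0,0,-5],[0,0,0,0,0,-5],[0,0,0,0,0,0]]'>/dev/null; python3 rd.py
python3 -m creep '[[0,0,0,0,0,0],[0,0,0,0,0,0],[0,0,0,0,0,0],[0,0,0,0,0,0],[0,0,0,0,0,0]]'; python3 rd.py
```

```text
## [ 0.269 -0.259  0.037] tau7 -0.044 ang 113.93 q7 -0.02
time: 15.2
ee_pos: [0.5338, 0.0182, 0.088]
tool_rot: [-0.0, 0.838, 0.546, -0.0]
contact_force: [-1.4, -0.1, 0.1]
grip_width: 0.707
gripper_force: 0.0
time: 15.7
ee_pos: [0.5342, 0.018, 0.0884]
tool_rot: [0.0, 0.838, 0.546, 0.0]
contact_force: [-0.3, -0.9, 6.2]
grip_width: 0.55
gripper_force: 40.1
## [-0.115 -0.003  0.089] tau7 -0.027 ang 113.84 q7 -0.02
## [-0.15  -0.018 -0.199] tau7 -2.109 ang 95.63 q7 0.21
## [-0.14  -0.089  0.045] tau7 1.882 ang 77.72 q7 0.43
## [-0.145 -0.035  0.064] tau7 1.682 ang 59.78 q7 0.66
## [-0.092  0.056  0.096] tau7 1.683 ang 41.78 q7 0.89
time: 18.2
ee_pos: [0.5342, 0.018, 0.0883]
tool_rot: [0.0, 0.358, 0.934, 0.0]
contact_force: [-0.5, -1.2, 8.5]
grip_width: 0.55
gripper_force: 40.7
## [-0.269  0.02   0.111] tau7 -0.060 ang 41.97 q7 0.88
```

```bash

python3 -m creep '[[0,0,0,0,0,0],[0,0,0,0,0,0],[0,0,0,0,0,0],[0,0,0,0,0,0],[0,0,-1,0,0,0]]' 6.5 40 >/dev/null
python3 -m creep '[[0,0,-3,0,0,0],[0,0,-3,0,0,0],[-1.65,-3,0,0,0,0],[-1.7,-3,0,0,0,0],[-1.7,-3,0,0,0,0]]' 4 >/dev/null
python3 -m creep '[[-1.6,-3.2,0,0,0,0],[0,0,0,0,0,8.5],[0,0,0,0,0,8.5],[0,0,0,0,0,8.5],[0,0,0,0,0,8.5]]' >/dev/null
python3 -m creep '[[0,0,0,0,0,8.5],[0,0,0,0,0,8.5],[0,0,0,0,0,8.5],[0,0,0,0,0,8.5],[0,0,0,0,0,8.5]]' >/dev/null
python3 -m creep '[[0,0,0,0,0,8.5],[0,0,0,0,0,8],[0,0,0,0,0,0],[0,0,0,0,0,0],[0,0,0,0,0,0]]'; python3 rd.py
python3 - <<'E'
from h import *
import pickle
s,d=snap('wrist','w3.png'); print(s['ee_pos']); pickle.dump((s,d),open('w3.pkl','wb'))
E
```

```text
time: 20.7
ee_pos: [0.5021, -0.117, 0.1582]
tool_rot: [-0.0, 0.923, 0.386, 0.0]
contact_force: [-0.3, -0.3, -0.5]
grip_width: 0.467
gripper_force: 0.0
## [0.055 0.016 0.044] tau7 0.015 ang 134.63 q7 -0.15
[ 0.50206184 -0.11698547  0.15823826]
```

View pics/w3.png

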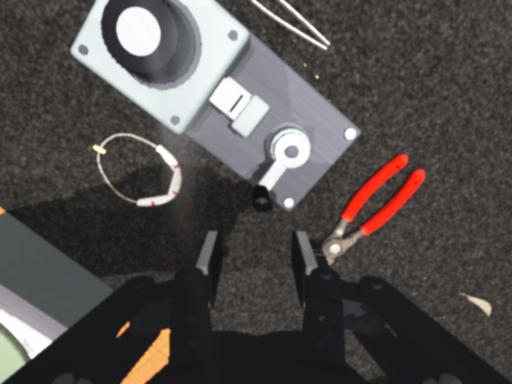

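Handle top at about (262,202), pivot screw at (291,150).

```bash
python3 - <<'E'
from h import *
import pickle
s,d=pickle.load(open('w3.pkl','rb'))
q=s['tool_rot'];W=R.from_quat([q[1],q[2],q[3],q[0]]).as_matrix()
P={}
for n,u,v,z in [('piv',291,150,.056),('handle',262,202,.082)]:
    p=ray(d,u,v,z,s);P[n]=p;print(n,p.round(4),(W.T@(p-s['ee_pos'])*100).round(2))
v=P['handle']-P['piv'];print(np.hypot(*v[:2]),np.degrees(np.arctan2(v[1],v[0])))
E
```

```text
piv [ 0.5495 -0.1089  0.056 ] [ 3.91  2.81 10.23]
handle [ 0.5071 -0.1174  0.082 ] [0.32 0.39 7.62]
0.043243224901360684 -168.59806002472382
```

```bash

python3 -m creep '[[0.3,0.4,2.5,0,0,0],[0,0,2.5,0,0,0],[0,0,2,0,0,0],[0,0,1.3,0,0,0],[0,0,0,0,0,0]]' 4 
python3 -m creep '[[0,0,0,0,0,0],[0,0,0,0,0,0],[0,0,0,0,0,0],[0,0,0,0,0,0],[0,0,0,0,0,0]]' 1 30
python3 - <<'E'
from h import *
s=bot.state();q=s['tool_rot'];W=R.from_quat([q[1],q[2],q[3],q[0]]).as_matrix()
t=np.radians(191.4+np.arange(0,75,8));p=np.c_[np.cos(t),np.sin(t),0*t]*4.5
print((np.diff(p,axis=0)@W).round(2), (np.array(s['ee_pos'])-[.5495,-.1085,0]))
E
```

```text
time: 21.25
ee_pos: [0.5064, -0.1178, 0.074]
tool_rot: [-0.001, 0.923, 0.384, -0.001]
contact_force: [-0.0, 0.1, 1.6]
grip_width: 0.469
gripper_force: 0.0
time: 21.75
ee_pos: [0.5071, -0.1179, 0.0757]
tool_rot: [0.0, 0.923, 0.384, 0.0]
contact_force: [-4.4, -0.1, 8.2]
grip_width: 0.154
gripper_force: 29.7
[[-0.31  0.54  0.  ]
 [-0.23  0.58  0.  ]
 [-0.15  0.61  0.  ]
 [-0.06  0.62  0.  ]
 [ 0.02  0.63  0.  ]
 [ 0.11  0.62  0.  ]
 [ 0.2   0.6   0.  ]
 [ 0.28  0.56  0.  ]
 [ 0.35  0.52  0.  ]] [-0.04243139 -0.00935829  0.07574694]
```

```bash

python3 -m creep '[[-0.31,0.54,0,0,0,0],[-0.23,0.58,0,0,0,0],[-0.15,0.61,0,0,0,0],[-0.06,0.62,0,0,0,0],[0,0,0,0,0,0]]'
python3 -m creep '[[0.02,0.63,0,0,0,0],[0.11,0.62,0,0,0,0],[0.2,0.6,0,0,0,0],[0.14,0.28,0,0,0,0],[0,0,0,0,0,0]]'
python3 -m creep '[[0.14,0.28,0,0,0,0],[0,0,0,0,0,0],[0,0,0,0,0,0],[0,0,0,0,0,0],[0,0,0,0,0,0]]'
python3 -c "
from h import *
p=bot.state()['ee_pos']-np.array([.5495,-.1085,0]);print(p,np.degrees(np.arctan2(p[1],p[0]))%360)"
```

```text
time: 22.25
ee_pos: [0.518, -0.1403, 0.0754]
tool_rot: [0.0, 0.923, 0.384, -0.0]
contact_force: [-4.6, -3.0, 3.5]
grip_width: 0.149
gripper_force: 29.8
time: 22.75
ee_pos: [0.5368, -0.1511, 0.0753]
tool_rot: [-0.0, 0.923, 0.384, -0.0]
contact_force: [-3.2, 1.6, 0.2]
grip_width: 0.152
gripper_force: 29.7
time: 23.25
ee_pos: [0.5398, -0.1519, 0.0752]
tool_rot: [-0.0, 0.923, 0.384, 0.0]
contact_force: [-3.3, 4.0, 4.4]
grip_width: 0.151
gripper_force: 30.1
[-0.009664   -0.04340679  0.0751963 ] 257.4484997016965
```

```bash

python3 -m creep '[[0.12,0.17,0,0,0,0],[0.12,0.17,0,0,0,0],[0,0,0,0,0,0],[0,0,0,0,0,0],[0,0,0,0,0,0]]'
python3 -c "
from h import *
p=bot.state()['ee_pos']-np.array([.5495,-.1085,0]);print(p,np.degrees(np.arctan2(p[1],p[0]))%360)"
```

```text
time: 23.75
ee_pos: [0.5419, -0.152, 0.0748]
tool_rot: [-0.002, 0.923, 0.384, -0.001]
contact_force: [-16.4, 7.7, 13.1]
grip_width: 0.15
gripper_force: 31.4
[-0.00763443 -0.04355     0.07483438] 260.05692809734563
```

The force has risen, so the lever is at its end stop. Release, lift and check.

```bash

python3 -m creep '[[-0.15,-0.2,0,0,0,0],[0,0,0,0,0,0],[0,0,0,0,0,0],[0,0,0,0,0,0],[0,0,-1,0,0,0]]' 4 30 >/dev/null
python3 -m creep '[[0,0,-2,0,0,0],[0,0,-3,0,0,0],[0,0,-3,0,0,0],[0,0,-1,0,0,0],[0,0,0,0,0,0]]'
python3 - <<'E'
from h import *
import pickle
s,d=snap('wrist','w4.png'); print(s['ee_pos']); pickle.dump((s,d),open('w4.pkl','wb'))
E
```

```text
time: 24.75
ee_pos: [0.5421, -0.1527, 0.1765]
tool_rot: [0.001, 0.923, 0.384, 0.001]
contact_force: [0.5, 1.4, 0.1]
grip_width: 0.466
gripper_force: 0.0
[ 0.54208996 -0.15273833  0.17654263]
```

View pics/w4.png

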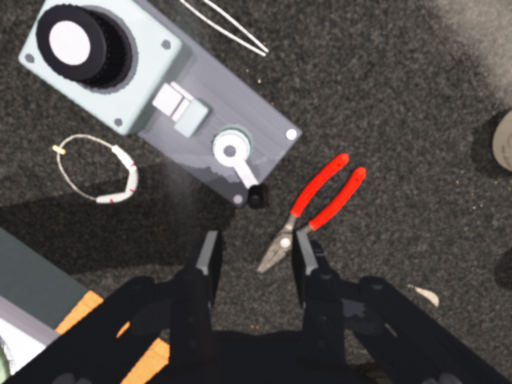

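```bash
python3 - <<'E'
from h import *
import pickle
for f,a,b in [('w3.pkl',(291,150),(262,202)),('w4.pkl',(231,151),(256,198))]:
    s,d=pickle.load(open(f,'rb'))
    p=ray(d,*a,.056,s);h=ray(d,*b,.082,s);v=h-p;print(p.round(4),h.round(4),np.degrees(np.arctan2(v[1],v[0]))%360)
s,d=pickle.load(open('w4.pkl','rb'));dl=ray(d,70,43,.092,s);y=dl-p;print('yaw',np.degrees(np.arctan2(-y[0],y[1])))
E
```

```text
[ 0.5495 -0.1089  0.056 ] [ 0.5071 -0.1174  0.082 ] 191.40193997527618
[ 0.5505 -0.1117  0.056 ] [ 0.5416 -0.1524  0.082 ] 257.59749945850893
yaw 7.302093101369728
```

The lever stands at about 1.2 rad, which is fully over. The dial was turned back 72° from its stop, and nothing else was disturbed.

```bash
python3 -c "
from rig import bot
print(bot.sign_off())"
```

```text
the job is handed in; nothing more can be done
None
```

The job is handed in, with no verdict reported back: I found the dial's stop 5 clicks clockwise and turned it back four clicks (72° at the wrist, dial not checked separately), then swung the lock lever onto its end stop (about 1.2 rad in the last picture), and the robot is clear of the press.

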